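Rock the stuck locating key out of the lapping fixture

ROBOT

A 6-joint arm with a two-finger parallel gripper is mounted at the origin on the work surface. World frame = base frame: x ahead of the robot, y to its left, z up, the work surface at z = 0. Lengths are in mm, angles in rad, forces in N, time in s.
With the tool pointing down it reaches from about 250 to 800 mm from the base axis. Payload 3.9 kg.
Tool frame: the origin (TCP) lies on the centre line of the jaws, within the pads' length; the fingertips stand 17 mm ahead of it and the grasp point (between the pads) lies 2 mm behind it; z points along the fingers, y is the line along which they close (so a half turn about z gives the same grasp; the last joint's range is limited). The gripper opens to 85 mm and grips with 20 to 120 N. Pads are 22 mm wide; open, the fingers measure 114 mm over their backs; the gripper's body (76 mm by 85 mm) begins 54 mm behind the grasp point. The pads swing forward as they close: fully open they stand 13 mm farther back than shut.
Start: joints at [-1.181, 0.26, -0.138, 1.173, 0, 1.571], TCP at [199.496, -485.609, 248.304] pointing down, gripper open.
Joint ranges: [-2.78, 2.78], [-0.83, 1.72], [-1.28, 1.37], [-1.9, 2.12], [-1.57, 1.48], [-3.14, 3.14]. Speed limits (rad/s): [2.57, 2.57, 3.14, 3.14, 3.14, 3.14].

INTERFACE

Orientations are given as [roll, pitch, yaw] about the fixed x, y, z axes, in that order (R = Rz(yaw) Ry(pitch) Rx(roll)).
In Python, from station import * gives the robot as it stands. The module is installed in compiled form; this text tells all that it offers.
- The arm moves only by the tool arm_command, never from a script. Its argument "deltas" is a list of rows, each a list of 3 entries, a list of its own where there are three numbers: the shift along the tool's x, y, z in units of 40 mm (1.0 is 40 mm), then the turn, a rotation vector about the tool's x, y, z in units of 10 degrees (1.0 is 10 degrees), then the opening, from 0 (shut) to 1 (fully open). In form: [[[x, y, z], [rx, ry, rz], grip], ...]. A call has 1 to 12 rows; each row is the pose to reach, as a shift and turn from the pose commanded when the call began, along the tool's axes at that moment; what a row does not reach only later rows make up. A row lasts 1/8 s, in which the tool goes at most 62.5 mm and 10.7 degrees, less where a joint would pass 70% of its speed; a pose out of reach is approached as far as the arm can. A call with a gripper value outside its range is refused whole. The fingers move at their own pace and stop on an object; "newtons" is the grip in N (left out, the last holds). Time passes only in rows, so rows that repeat a pose let the fingers close. It gives the time, the measured TCP pose, the force, the opening and the grip force at its end, in the units of the state.
- state(): the state, without advancing time (a new reading comes with each control period).
- camera(name): name is "side" or "top"; returns a dict with "img" (400x640x3 uint8, blue, green, red), "camera_matrix" (3x3 intrinsics, pixels), "T" (4x4, takes a point from camera to world coordinates). Camera axes: x right, y down, z forward; pixel columns grow to the right and rows downward; lengths in mm; the calibration is good to about 2 mm. A picture is of the moment at which its call begins. There is no depth.
- finish_job(): hands the job in; it is judged then, once.
Trained networks look in a picture, given as the dict that the camera call returned (one of the last four; its "shot" number tells which), for a name from the list of things; names that differ only in an ending like _2 or _b are one class to them, and where a whole thing is asked for, a point or a joint stands for the part that bears it (a point fixed in the world has none). Each returns a list of dicts, best first, with "confidence" (0 to 1); they miss things now and then, are a little off and sometimes report something else, mostly with a low value. They report only what shows in the picture. A call takes as long as a camera call. They do not tell look-alikes from the thing itself.
- search_frame(picture, label): "extent" ([left, top, right, bottom] in pixels, round what is visible of it).
- trace(picture, label): "region" (400x640 bool, what is visible of it) and "extent" ([left, top, right, bottom] in pixels, round what is visible of it).
- spot_point(picture, label): "pixel" ([row, column] in pixels: a listed point, or the origin of a listed thing).
The state is a dict: "clock": time; "joints": joint angles; "dq": joint speeds; "joint_efforts": joint torques, N m; "position": TCP position; "tcp_rot": TCP orientation; "contact_force": force on the tool from outside, world axes, zero at the start; "moment": the same for the moment, N m; "grip_width": finger opening in mm; "gripper_force": force on a finger pad.
Only numpy, scipy, OpenCV 4.12 (cv2) and the standard library are available. Lean on these libraries where they do the work, as an engineer would, in place of code of your own. Each camera call takes 0.05 s, during which the arm holds its last target. There are 200 camera calls.

TASK

The round-footed steel locating key is stuck tight in the slot of the lapping fixture. Grip it by its stem and, with its foot still down in the slot, rock it about ten degrees over to the robot's left, then to the right, then left and right once more, before you draw it out upwards. Finish while still holding it still and upright straight above its slot, its foot just clear of the fixture by about a finger's breadth (15 mm), and do not disturb the other things on the bench.

Things in the scene. Friction and masses are not known exactly. Their poses are not given: they have to be found in the camera images.
- fixture: grey cast fixture fixed to the bench: base plate 130 x 130 x 8 mm, on it a block 86 (x) x 91 (y) mm, its flat top 38 mm above the bench, with a slot sunk in the middle. Origin: centre of its underside, on the bench under the slot's centre. z up; x, across the slot, points away from the robot (yaw within 0.5 rad); y, along the slot, is the direction of rocking and points to the robot's left
- slot_mouth (a point): centre of the slot's mouth in the fixture's top face, 38 mm above the bench; axes as the fixture's. The slot is 22 mm wide (x), 51 mm long (y) and 30 mm deep. In it two brass cheeks, 10 to 30 mm above the bench, are pressed by springs from -x and +x onto the key with about 15 N each, and yield up to 2.5 mm
- key: steel key, 0.3 to 0.45 kg, 90 mm high: a round disc foot 48 mm across, 16 thick, on edge in the slot, and a flat stem 24 wide (y), 16 thick (x) above it, straight from 48 to 90 mm up. Origin: lowest point of the foot; z up along the stem; disc centre 24 mm up. At the start it stands upright on the slot's floor, 8 mm above the bench, axes as the fixture's
- key_top (a point): middle of the stem's top end, 90 mm above the key's origin, 98 mm above the bench at the start. Grip the stem across its 16 mm (fingers closing along x). The foot turns about its disc centre, so the key rocks along y only. A straight pull takes some 17 to 25 N; rocking with a slow lift eases it; it leaves the cheeks after about 23 mm of lift, the slot after 30
- spring_cup: nickel-plated valve spring cup, open, 52 across, 45 high (mm); not to be disturbed. Origin: centre of its underside
- lap: pitted iron lap, a dark disc 96 across, 22 high (mm); not to be disturbed. Origin: centre of its underside
- valve_cover: grey cast valve cover, 170 x 100, 54 high (mm); not to be disturbed. Origin: centre of its underside
- mallet: walnut mallet lying flat: head 60 x 110 x 60 high, handle 200 long (mm); not to be disturbed. Origin: middle of its head's underside
- tin: closed metal tin 64 across, 60 high (mm); not to be disturbed. Origin: centre of its underside
- valve: poppet valve standing on its head, 38 across, 85 high (mm); not to be disturbed. Origin: centre of its underside
- brush: small brush lying flat, 20 to 40 high (mm); not to be disturbed. Origin: centre of its underside
Things that resemble listed ones, but are neither listed nor needed, are in the scene too. What is shaped like the fixture but blue, green or turquoise is not meant.

How it is judged (in metres and radians):
On the way, in this order (a step that is already met when the one before it is completed fails the run):
1. the key is rocked over to the robot's left in its slot (top at least 7 mm off the middle), foot still at least 10 mm below the slot's mouth (y of key_top in the frame of fixture above 0.007 m and angle between key's own z axis and vertical above 0.08 rad and z of key in the frame of fixture below 0.028 m), for 0.05 s.
2. the key is rocked over to the right in its slot (top at least 7 mm off the middle), foot still at least 10 mm below the slot's mouth (y of key_top in the frame of fixture below -0.007 m and angle between key's own z axis and vertical above 0.08 rad and z of key in the frame of fixture below 0.028 m), for 0.05 s.
3. the key is rocked over to the left again in its slot (top at least 7 mm off the middle), foot still at least 10 mm below the slot's mouth (all of step 1), for 0.05 s.
4. the key is rocked over to the right again in its slot (top at least 7 mm off the middle), foot still at least 10 mm below the slot's mouth (all of step 2), for 0.05 s.
At the end, for the whole second after the job is handed in: the fingers hold the key (over 2 N), upright within 11 degrees and still (under 20 mm/s), its foot 4 to 35 mm above the fixture's top and within 25 mm sideways of the slot's middle, touching nothing of the fixture (z of key in the frame of fixture between 0.042 and 0.073 m and horizontal distance between key and slot_mouth below 0.025 m and angle between key's own z axis and vertical below 0.2 rad and contact force between the fingers and key above 2 N and contact force between key and fixture below 0.1 N and linear speed of key below 0.02 m/s); the arm keeps its last pose, push and grip.
It fails at once if one of the other things on the bench is shoved (over 20 mm) (distance of any of spring_cup, lap, valve_cover, mallet, tin, valve, brush from where it was at the start of the episode above 0.02 m).
It also fails if it takes over 45 s, if anything falls off the work surface, if the arm or the gripper's body presses on something with over 40 N, if the wrist force passes 120 N, or if a joint passes its speed limit or range.

## Working session

There is one attempt and no reset: what is moved stays moved. The work goes in short steps, Python scripts to look and compute and a tool call to move; the robot and the scene stay as the last step left them, time stands still between calls to the robot, and variables do not carry over. Pictures are saved under pics/ and viewed, at most 10 in all, crops included, and the job is handed in when it is done.

Besides the shell and the picture viewer there is one more tool, called after ">>>" in YAML: its name, and indented under it one key for each argument. arm_command: Moves the arm, as the interface text tells. Its arguments: {"type":"object","properties":{"deltas":{"type":"array","items":{"type":"array"}},"newtons":{"type":"number"}},"required":["deltas"]}

```bash
mkdir -p pics; cat > h.py <<'E'
from station import *
import numpy as np, cv2
from scipy.spatial.transform import Rotation as R
def ray(p,px,z):
    u,v=px; K=np.array(p["camera_matrix"]);T=np.array(p["T"])
    d=T[:3,:3]@np.linalg.solve(K,[u,v,1]);o=T[:3,3]
    return o+d*(z-o[2])/d[2]
def proj(p,X):
    K=np.array(p["camera_matrix"]);T=np.linalg.inv(np.array(p["T"]))
    c=K@(T[:3,:3]@np.array(X)+T[:3,3]); return c[:2]/c[2]
E
python3 - <<'E'
from h import *
print(state())
for n in("top","side"):
    p=camera(n);cv2.imwrite(f"pics/{n}0.png",p["img"]);print(n,p["T"][:3,3].round())
    for l,z in(("key_top",98),("slot_mouth",38),("fixture",0),("key",8)):
        for d in spot_point(p,l):
            r,c=d["pixel"];print(l,(round(c),round(r)),round(d["confidence"],2),ray(p,(c,r),z).round(1))
E
```

```text
{'clock': 0.0, 'joints': array([-1.18097411e+00,  2.60695737e-01, -1.39394095e-01,  1.17269299e+00,
       -3.38017686e-05,  1.57081024e+00]), 'dq': array([ 0.00126947, -0.00102768, -0.00033673, -0.00108365,  0.00122469,
        0.00183774]), 'joint_efforts': array([ 1.24612783e-03, -4.05675566e+01,  2.53923512e+01,  1.86510530e-02,
        2.31314147e-05, -1.39031459e-05]), 'position': array([ 199.25353686, -485.00919505,  247.44925657]), 'tcp_rot': array([-3.13960616e+00,  3.38293320e-05,  3.89808373e-01]), 'contact_force': array([ 0.70472141,  0.11451004, -0.42349088]), 'moment': array([ 0.00513446, -0.00440125, -0.02415013]), 'gripper_force': 0.0, 'grip_width': 85.73865156366362}
top [ 252.    2. 1425.]
key_top (343, 201) 0.72 [527.7 -64.6  98. ]
slot_mouth (291, 268) 0.89 [348.3  78.6  38. ]
slot_mouth (377, 279) 0.78 [ 318.4 -160.3   38. ]
slot_mouth (344, 208) 0.76 [519.8 -70.   38. ]
slot_mouth (222, 172) 0.64 [628.  285.2  38. ]
fixture (296, 267) 0.93 [355.5  68.6   0. ]
fixture (338, 206) 0.75 [534.5 -54.8   0. ]
fixture (226, 173) 0.73 [636.7 281.2   0. ]
fixture (371, 279) 0.7 [ 319.1 -149.5    0. ]
key (347, 206) 0.52 [531.6 -81.    8. ]
key (266, 124) 0.29 [788.  161.7   8. ]
side [-1.000e+00  6.850e+02  1.052e+03]
key_top (341, 198) 0.73 [516.9 -63.   98. ]
slot_mouth (419, 227) 0.96 [ 308.9 -143.5   38. ]
slot_mouth (229, 274) 0.72 [629.2 276.8  38. ]
slot_mouth (366, 273) 0.68 [345.1  69.7  38. ]
slot_mouth (342, 210) 0.62 [520.1 -70.6  38. ]
fixture (337, 216) 0.91 [537.1 -72.6   0. ]
fixture (418, 230) 0.78 [ 317.7 -160.5    0. ]
fixture (362, 282) 0.62 [352.3  76.2   0. ]
fixture (233, 283) 0.56 [625.4 276.    0. ]
key (338, 217) 0.49 [528.4 -63.9   8. ]
```

View pics/top0.png

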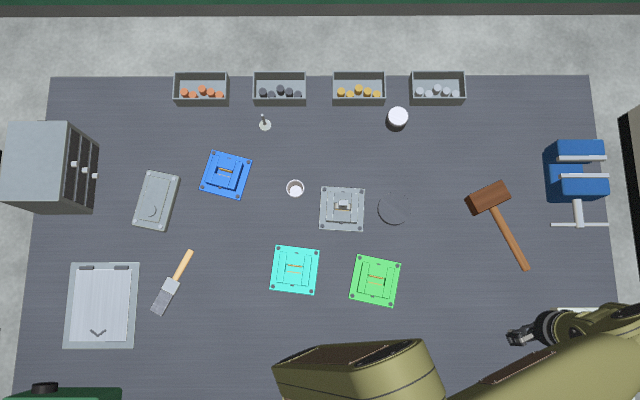

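View pics/side0.png

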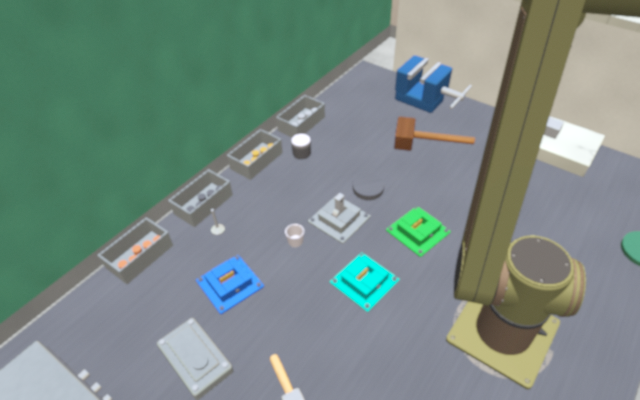

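```bash
python3 - <<'E'
import cv2,numpy as np
a=cv2.imread("pics/top0.png")[160:250,300:390];b=cv2.imread("pics/side0.png")[160:260,290:390]
cv2.imwrite("pics/c0.png",np.hstack([cv2.resize(a,(400,400),interpolation=2),cv2.resize(b,(400,400),interpolation=2)]))
E
```

```text
(no output)
```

View pics/c0.png

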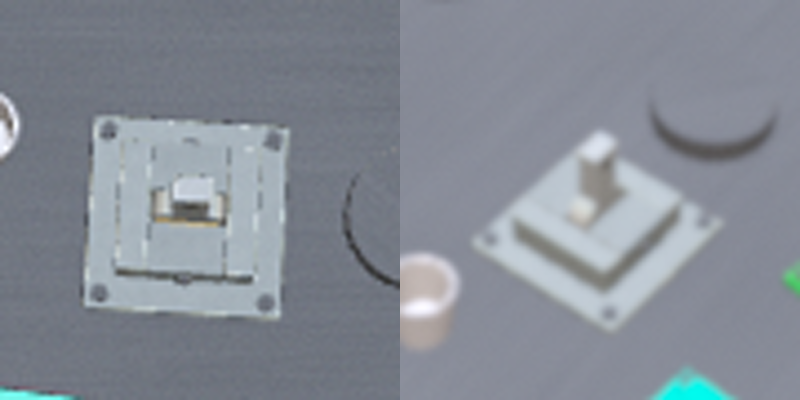

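The target is the grey fixture, top (343,208) and side (340,215), with the key stem standing in it (crop: stem top at about (193,190) in the left half, (600,145) in the right). The look-alikes are the blue (226,173), turquoise (296,268) and green (375,280) fixtures in the top view, ruled out by colour. The lap at top (392,208) and the spring cup at (295,187) are the nearest neighbours.

```bash
python3 - <<'E'
from h import *
p=camera("top");s=camera("side")
C=[ray(p,(300+u/4.444-.5,160+v/4.444-.5),8)[:2] for u,v in((93,116),(290,127),(280,319),(83,307))]
C=np.array(C);print(C.round(1),C.mean(0),[np.linalg.norm(C[i]-C[i-1]).round(1) for i in range(4)])
e=(C[0]-C[3])+(C[1]-C[2]);f=(C[0]-C[1])+(C[3]-C[2]);print("yaw",np.arctan2(e[1],e[0]),np.arctan2(-f[0],f[1]))
D=[ray(s,(290+u/4-.5,160+v/4-.5),8)[:2] for u,v in((72,240),(322,222))]
print("side plate diag mid",np.mean(D,0),np.array(D).round(1),np.linalg.norm(D[0]-D[1]))
print("keytop top",ray(p,(300+193/4.444-.5,160+190/4.444-.5),98),"side",ray(s,(290+200/4-.5,160+145/4-.5),98))
for l in("spring_cup","lap"):
  for q in(p,s):
    for d in spot_point(q,l)[:1]: r,c=d["pixel"];print(l,ray(q,(c,r),0).round())
m=trace(p,"fixture")
for d in m:
  r=cv2.minAreaRect(np.argwhere(d["region"])[:,::-1].astype(np.float32));print(r,d["confidence"])
E
```

```text
[[ 594.3   -3.7]
 [ 586.5 -135.5]
 [ 457.  -126.1]
 [ 465.1    3.2]] [525.69874714 -65.52111434] [np.float64(129.3), np.float64(132.0), np.float64(129.8), np.float64(129.6)]
yaw -0.0626716604596316 -0.060904878278622794
side plate diag mid [526.30826193 -66.15189849] [[ 595.7   -6.6]
 [ 456.9 -125.7]] 182.80063178828777
keytop top [524.99392485 -65.52072293  98.        ] side [524.97271434 -67.3674104   98.        ]
spring_cup [582.  70.   0.]
spring_cup [586.  78.   0.]
lap [ 530. -215.    0.]
lap [ 522. -222.    0.]
((294.01885986328125, 269.2756042480469), (46.73927307128906, 46.679351806640625), 8.61564826965332) 0.94
((374.410400390625, 280.3638916015625), (46.754669189453125, 46.697052001953125), 11.633633613586426) 0.91
((341.44140625, 208.49655151367188), (44.15896224975586, 43.33685302734375), 3.3664608001708984) 0.75
((224.88075256347656, 174.56423950195312), (43.58110046386719, 43.29375076293945), 16.699243545532227) 0.59
((393.5, 208.5), (33.0, 33.0), 90.0) 0.23
```

Both views agree: fixture at (526, -66), yaw -0.061, plate sides 130 mm, key top at (525, -66). I'll move above it with tool yaw 1.51, so that tool y lies along fixture x and tool x along fixture y (left).

>>> arm_command:
  deltas:
    - [[11.53,-6.6,1.21],[0,0,-6.42],1]
    - [[11.53,-6.6,1.21],[0,0,-6.42],1]
    - [[11.53,-6.6,1.21],[0,0,-6.42],1]
    - [[11.53,-6.6,1.21],[0,0,-6.42],1]
    - [[11.53,-6.6,1.21],[0,0,-6.42],1]
    - [[11.53,-6.6,1.21],[0,0,-6.42],1]
    - [[11.53,-6.6,1.21],[0,0,-6.42],1]
    - [[11.53,-6.6,1.21],[0,0,-6.42],1]
    - [[11.53,-6.6,1.21],[0,0,-6.42],1]
    - [[11.53,-6.6,1.21],[0,0,-6.42],1]
    - [[11.53,-6.6,1.21],[0,0,-6.42],1]
    - [[11.53,-6.6,1.21],[0,0,-6.42],1]
  newtons: 100

```text
clock: 2.35
position: [525.1, -67.1, 200.1]
tcp_rot: [-3.141, 0.0, 1.509]
contact_force: [-1.2, -1.1, -0.6]
grip_width: 85.3
gripper_force: 0.0
```

>>> arm_command:
  deltas:
    - [[0,0,1.0],[0,0,0],1]
    - [[0,0,2.0],[0,0,0],1]
    - [[0,0,2.7],[0,0,0],1]
    - [[0,0,3.0],[0,0,0],1]
    - [[0,0,3.2],[0,0,0],1]
    - [[0,0,3.2],[0,0,0],1]
    - [[0,0,3.2],[0,0,0],1]

```text
clock: 3.22
position: [526.6, -66.3, 72.9]
tcp_rot: [3.14, 0.0, 1.51]
contact_force: [0.4, 0.6, 0.8]
grip_width: 85.1
gripper_force: 0.0
```

```bash
python3 - <<'E'
from h import *
p=camera("top");s=camera("side");st=state();print(st["position"],st["contact_force"],st["clock"])
a=p["img"][160:250,300:390];b=s["img"][160:260,290:390]
cv2.imwrite("pics/c1.png",np.hstack([cv2.resize(a,(400,400),interpolation=2),cv2.resize(b,(400,400),interpolation=2)]))
E
```

```text
[526.55393041 -66.22060492  72.79318354] [-0.71403766 -0.22295562  0.03502911] 3.325
```

View pics/c1.png

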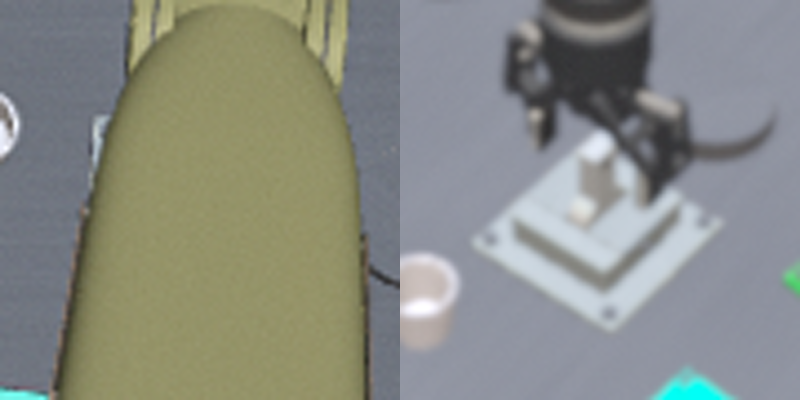

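The side view (right half) shows the fingers standing on either side of the stem, whose top is at about (600,145). Nothing has been touched, so I'll close.

>>> arm_command:
  deltas:
    - [[0,0,0],[0,0,0],0]
    - [[0,0,0],[0,0,0],0]
    - [[0,0,0],[0,0,0],0]
    - [[0,0,0],[0,0,0],0]
    - [[0,0,0],[0,0,0],0]
    - [[0,0,0],[0,0,0],0]
    - [[0,0,0],[0,0,0],0]
    - [[0,0,0],[0,0,0],0]
  newtons: 100

```text
clock: 4.32
position: [525.6, -66.1, 72.1]
tcp_rot: [-3.141, -0.0, 1.51]
contact_force: [-1.6, 0.6, 6.0]
grip_width: 15.0
gripper_force: 98.3
```

>>> arm_command:
  deltas:
    - [[0.044,0,0.001],[0,-0.25,0],0]
    - [[0.087,0,0.004],[0,-0.5,0],0]
    - [[0.13,0,0.008],[0,-0.75,0],0]
    - [[0.175,0,0.015],[0,-1.0,0],0]
    - [[0.19,0,0.018],[0,-1.1,0],0]
    - [[0.19,0,0.018],[0,-1.1,0],0]
    - [[0.19,0,0.018],[0,-1.1,0],0]

```text
clock: 5.2
position: [526.2, -57.2, 71.3]
tcp_rot: [-3.141, 0.189, 1.511]
contact_force: [-2.8, 3.9, 5.1]
grip_width: 14.9
gripper_force: 98.9
```

```bash
python3 - <<'E'
from h import *
s=camera("side");st=state();print(st)
b=s["img"][180:240,310:370]
cv2.imwrite("pics/c2.png",cv2.resize(b,(480,480),interpolation=2))
E
```

```text
{'clock': 5.25, 'joints': array([-6.16250700e-04,  4.14775996e-01, -4.25798242e-01,  7.41652540e-01,
       -1.88599839e-01,  1.63096491e+00]), 'dq': array([7.11975996e-04, 7.05959918e-05, 3.03136566e-04, 8.31546563e-04,
       1.91492194e-03, 1.91549323e-03]), 'joint_efforts': array([ -1.81974024, -40.89685678,  19.82192338,  -0.92466602,
        -1.85414147,  -0.09750151]), 'position': array([526.23249878, -57.20687067,  71.36251943]), 'tcp_rot': array([-3.14145375,  0.18894174,  1.51110576]), 'contact_force': array([-1.68424626,  3.95993811,  6.18119673]), 'moment': array([ 0.9754956 ,  0.47338126, -0.25792218]), 'gripper_force': 98.91783476719866, 'grip_width': 14.840394779259247}
```

View pics/c2.png

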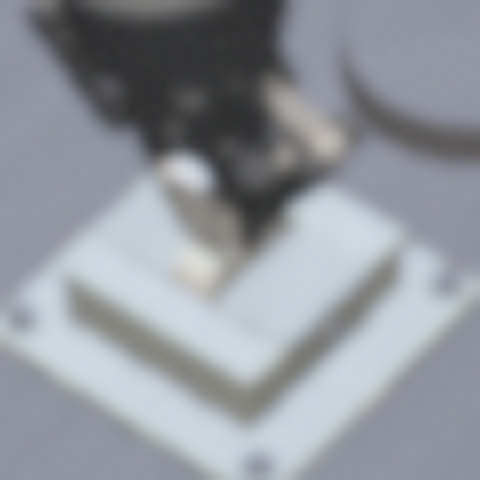

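The key followed to the left: its top shows at (190,175) in the crop, leaning over, with small forces. Next the right rock.

>>> arm_command:
  deltas:
    - [[-0.07,0,0.002],[0,0.4,0],0]
    - [[-0.139,0,0.01],[0,0.8,0],0]
    - [[-0.208,0,0.022],[0,1.2,0],0]
    - [[-0.276,0,0.039],[0,1.6,0],0]
    - [[-0.342,0,0.06],[0,2.0,0],0]
    - [[-0.375,0,0.073],[0,2.2,0],0]
    - [[-0.375,0,0.073],[0,2.2,0],0]
    - [[-0.375,0,0.073],[0,2.2,0],0]

```text
clock: 6.25
position: [525.1, -75.2, 71.3]
tcp_rot: [-3.141, -0.189, 1.509]
contact_force: [-2.7, -2.8, 6.8]
grip_width: 15.1
gripper_force: 98.9
```

```bash
python3 - <<'E'
from h import *
s=camera("side");st=state();print(st["position"],st["tcp_rot"],st["contact_force"],st["moment"])
b=s["img"][180:240,310:370]
cv2.imwrite("pics/c3.png",cv2.resize(b,(480,480),interpolation=2))
E
```

```text
[525.14011672 -75.18012146  71.30859269] [-3.14130195 -0.18920245  1.50926665] [-3.74417921 -3.57309697  5.74802425] [-0.76860767  0.60457753 -0.00088644]
```

View pics/c3.png

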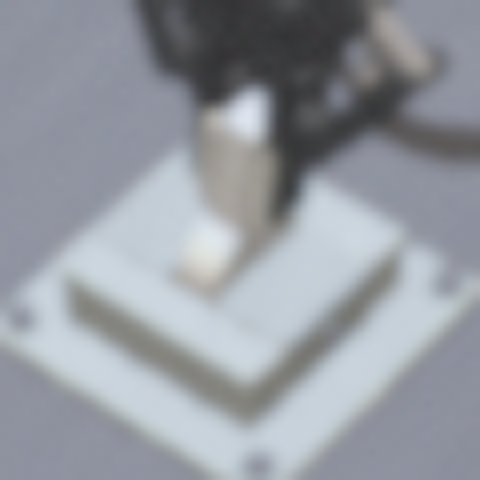

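The key leans right now (top at (245,115)). Left and right again.

>>> arm_command:
  deltas:
    - [[0.07,0,0.002],[0,-0.4,0],0]
    - [[0.139,0,0.01],[0,-0.8,0],0]
    - [[0.208,0,0.022],[0,-1.2,0],0]
    - [[0.276,0,0.039],[0,-1.6,0],0]
    - [[0.342,0,0.06],[0,-2.0,0],0]
    - [[0.375,0,0.073],[0,-2.2,0],0]
    - [[0.375,0,0.073],[0,-2.2,0],0]
    - [[0.375,0,0.073],[0,-2.2,0],0]

```text
clock: 7.3
position: [526.2, -57.1, 71.3]
tcp_rot: [-3.141, 0.189, 1.512]
contact_force: [-2.6, 4.4, 7.2]
grip_width: 14.8
gripper_force: 99.0
```

>>> arm_command:
  deltas:
    - [[-0.07,0,0.002],[0,0.4,0],0]
    - [[-0.139,0,0.01],[0,0.8,0],0]
    - [[-0.208,0,0.022],[0,1.2,0],0]
    - [[-0.276,0,0.039],[0,1.6,0],0]
    - [[-0.342,0,0.06],[0,2.0,0],0]
    - [[-0.375,0,0.073],[0,2.2,0],0]
    - [[-0.375,0,0.073],[0,2.2,0],0]
    - [[-0.375,0,0.073],[0,2.2,0],0]

```text
clock: 8.3
position: [525.1, -75.2, 71.3]
tcp_rot: [-3.141, -0.189, 1.509]
contact_force: [-4.2, -4.1, 6.3]
grip_width: 14.7
gripper_force: 99.0
```

```bash
python3 - <<'E'
from h import *
s=camera("side");st=state();print(st["position"],st["tcp_rot"],st["contact_force"],st["moment"])
y=np.array([.061,1])
for u,v in((188,172),(243,113)): print((ray(s,(310+u/8-.5,180+v/8-.5),97)[:2]-[525.7,-66])@y)
b=s["img"][180:240,310:370]
print(np.abs(b.astype(int)-0).mean(), spot_point(s,"key_top"))
E
```

```text
[525.16611828 -75.1747702   71.33013776] [-3.14134396 -0.18928275  1.5092685 ] [-2.93696796 -3.19265898  5.1326857 ] [-0.78587032  0.58401558 -0.0056435 ]
24.684854157279073
-9.263292702282886
154.49824074074073 [{'pixel': [194.0, 344.4], 'confidence': 0.73}, {'pixel': [210.3, 340.5], 'confidence': 0.73}, {'pixel': [190.4, 367.4], 'confidence': 0.17}]
```

Both sides show well over 7 mm of travel (24.7 and -9.3 mm by the visible part of the top). The arm tilt is ±10.8° and forces are small. Next upright, then a slow lift of 45 mm.

>>> arm_command:
  deltas:
    - [[0.07,0,0.002],[0,-0.4,0],0]
    - [[0.139,0,0.01],[0,-0.8,0],0]
    - [[0.191,0,0.018],[0,-1.1,0],0]
    - [[0.191,0,0.018],[0,-1.1,0],0]
    - [[0.191,0,0.018],[0,-1.1,0],0]

```text
clock: 9.02
position: [525.7, -65.0, 72.0]
tcp_rot: [-3.141, -0.003, 1.511]
contact_force: [-1.9, 3.6, 5.9]
grip_width: 14.6
gripper_force: 98.6
```

>>> arm_command:
  deltas:
    - [[0,0,-0.05],[0,0,0],0]
    - [[0,0,-0.1],[0,0,0],0]
    - [[0,0,-0.15],[0,0,0],0]
    - [[0,0,-0.2],[0,0,0],0]
    - [[0,0,-0.25],[0,0,0],0]
    - [[0,0,-0.3],[0,0,0],0]
    - [[0,0,-0.35],[0,0,0],0]
    - [[0,0,-0.4],[0,0,0],0]
    - [[0,0,-0.45],[0,0,0],0]
    - [[0,0,-0.5],[0,0,0],0]

```text
clock: 10.28
position: [525.0, -66.5, 91.9]
tcp_rot: [-3.14, 0.001, 1.51]
contact_force: [-0.4, -0.2, -23.8]
grip_width: 14.9
gripper_force: 97.9
```

```bash
python3 - <<'E'
from h import *
s=camera("side");st=state();print(st["position"],st["contact_force"],st["gripper_force"])
b=s["img"][170:240,310:380]
cv2.imwrite("pics/c4.png",cv2.resize(b,(490,490),interpolation=2))
E
```

```text
[525.21390401 -66.48613755  92.29149609] [ -1.66845216   0.26886764 -19.1041429 ] 98.35053820916073
```

View pics/c4.png

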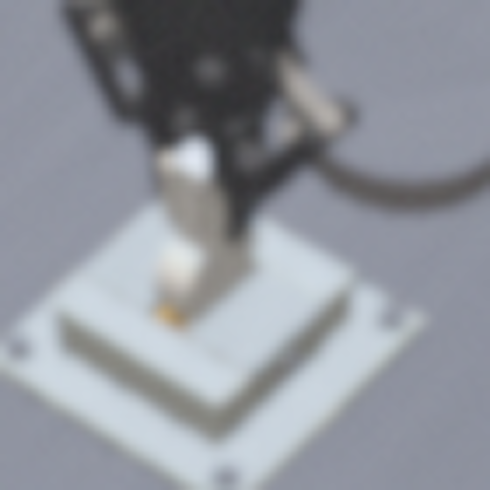

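The key is rising with the gripper: stem top at (187,155), with the foot emerging at (180,270) and brass now visible below it. Continuing with the remaining 25 mm.

>>> arm_command:
  deltas:
    - [[0,0,-0.08],[0,0,0],0]
    - [[0,0,-0.16],[0,0,0],0]
    - [[0,0,-0.24],[0,0,0],0]
    - [[0,0,-0.32],[0,0,0],0]
    - [[0,0,-0.4],[0,0,0],0]
    - [[0,0,-0.48],[0,0,0],0]
    - [[0,0,-0.56],[0,0,0],0]
    - [[0,0,-0.63],[0,0,0],0]
    - [[0,0,-0.63],[0,0,0],0]
    - [[0,0,-0.63],[0,0,0],0]
    - [[0,0,-0.63],[0,0,0],0]

```text
clock: 11.7
position: [525.6, -66.2, 117.0]
tcp_rot: [-3.141, -0.0, 1.51]
contact_force: [-0.4, 0.0, -3.6]
grip_width: 14.8
gripper_force: 100.7
```

```bash
python3 - <<'E'
from h import *
s=camera("side");st=state();print(st["position"],st["contact_force"],st["moment"],st["gripper_force"],st["clock"])
for q in((525.7,-66,53),(525.7,-66,143),(525.7,-66,77)):print((proj(s,q)-[310,160])*6)
b=s["img"][160:240,310:390]
cv2.imwrite("pics/c5.png",cv2.resize(b,(480,480),interpolation=2))
E
```

```text
[525.63872725 -66.18989571 116.96029203] [ 0.70786508  0.21208406 -3.53160405] [-0.02328293 -0.02347665  0.03596144] 100.71522974777508 11.75
[173.94246784 281.46323329]
[174.08433251 146.34541505]
[173.97892724 246.7377799 ]
```

View pics/c5.png

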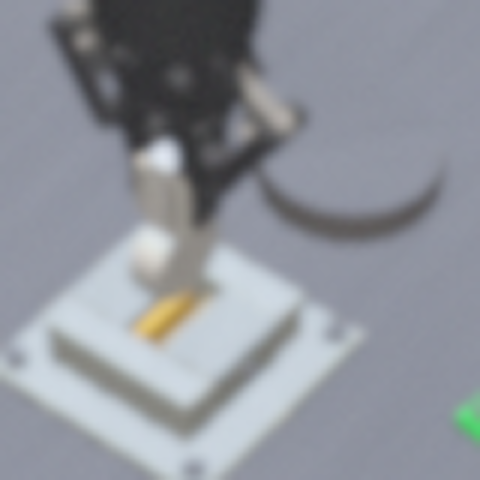

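The key hangs free: the load is 3.5 N, about its weight. It is upright over the slot with the brass cheeks visible below, and its foot is about 15 mm above the fixture, so I'm handing in.

```bash
python3 -c "
from station import *
print(finish_job())"
```

```text
the job is handed in; nothing more can be done
None
```

I rocked the key left, right, left and right by about 11°, drew it out, and handed the job in at about 12 s with the key held upright about 15 mm above its slot; no verdict came back.

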